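Seal the lever-lid storage canister

ROBOT

A 6-joint arm with a two-finger parallel gripper is mounted at the origin on a cart in front of the work surface, level with it; the furniture and walls round the work are solid. World frame = base frame: x ahead of the robot, y to its left, z up, the work surface at z = 0. Lengths are in m, angles in rad, forces in N, time in s.
With the tool pointing down it reaches from about 0.35 to 0.775 m from the base axis. Payload 5.5 kg.
Tool frame: the origin (TCP) lies at the very end of the fingers, on their centre line; the grasp point (between the pads) lies 19 mm behind it (grasp_offset is the distance from the TCP to the grasp point, in m); z points along the fingers, y is the line along which they close (so a half turn about z gives the same grasp; the last joint's range is limited). The gripper opens to 85 mm and grips with 20 to 120 N. Pads are 22 mm wide; open, the fingers measure 114 mm over their backs; the gripper's body (76 mm by 85 mm) begins 54 mm behind the grasp point. The pads swing forward as they close: fully open they stand 13 mm farther back than shut.
Start: joints at [1.059, 0.313, 0.046, 1.304, 0, 1.431], TCP at [0.209, 0.536, 0.231] pointing down, gripper open.
Joint ranges: [-2.76, 2.76], [-0.86, 1.69], [-1.03, 1.26], [-2.2, 2.34], [-1.47, 1.5], [-3.14, 3.14]. Speed limits (rad/s): [2.57, 2.57, 3.14, 3.14, 3.14, 3.14].

INTERFACE

Orientations are given as a unit quaternion [x, y, z, w].
In Python, from workcell import * gives the robot as it stands. The module is installed in compiled form; this text tells all that it offers.
- The arm moves only by the tool jog_arm, never from a script. Its argument "moves" is one flat list of numbers, 6 for each row, row after row: the shift along the tool's x, y, z scaled (see below), then the turn, a rotation vector about the tool's x, y, z scaled (see below). A call has 1 to 10 rows; each row shifts and turns the commanded pose from where the row before left it, along the tool's axes as they then stand; what a row does not reach is not made up. The controller multiplies each number of a shift by 0.025 m and each number of a turn by 5 degrees. A row lasts 1/10 s, in which the tool goes at most 50 mm and 8.59 degrees, less where a joint would pass 70% of its speed; a pose out of reach is approached as far as the arm can. A call with a number of a shift or a turn outside -1 to 1 is refused whole. A call with a gripper value outside its range is refused whole. "jaw" is the opening, from 0 (shut) to 1 (fully open), set as the call begins (left out, the last holds). The fingers move at their own pace and stop on an object; the grip force is fixed at half the most. Time passes only in rows, so rows that do not move let the fingers close. It gives the time, the measured TCP pose, the force, the opening and the grip force at its end, in the units of the state.
- read_state(): the state, without advancing time (a new reading comes with each control period).
- get_image(name): name is "scene" or "top" or "wrist"; returns a dict with "pixels" (384x512x3 uint8, blue, green, red), "camera_matrix" (3x3 intrinsics, pixels), "pose" (4x4, takes a point from camera to world coordinates); the wrist camera has in their place "hand_eye" (4x4, takes a point from camera to tool coordinates, whose origin is the TCP and whose axes are the flange's). Camera axes: x right, y up, looking along -z (the intrinsics and any distortion apply to the point x, -y, -z); pixel columns grow to the right and rows downward; lengths in m; the calibration is good to about 2 mm. A picture is of the moment at which its call begins: read the wrist's pose just before it. There is no depth.
- close_job(): hands the job in; it is judged then, once.
The state is a dict: "time_s": time; "joint_positions": joint angles; "joint_vel": joint speeds; "joint_efforts": joint torques, N m; "tcp_pos": TCP position; "ee_rot": TCP orientation; "contact_force": force on the tool from outside, world axes, zero at the start; "torque": the same for the moment, N m; "grip_width": finger opening in m; "grip_force": force on a finger pad.
Only numpy, scipy, OpenCV 4.12 (cv2) and the standard library are available. Lean on these libraries where they do the work, as an engineer would, in place of code of your own. Each camera call takes 0.05 s, during which the arm holds its last target. There are 200 camera calls.

TASK

The lid of the large steel canister has only been dropped on: it stands proud of the rim and its locking lever stands up. Seal the canister by pushing with the fingertips only: first press the lid down until it sits fully home on the canister, then push the upright lever over past its middle so that it snaps down flat on the lid. Do not lift, tip or shove the canister or pull the lid up, and leave the small sealed canister, the honey jar and the measuring cup alone.

Things in the scene. Friction and masses are not known exactly. Their poses are not given: they have to be found in the camera images.
- canister_base (a point): The large canister, loose, about 1.5 kg: a round brushed-steel body 112 mm across and 85 mm high with a white push-fit lid. This point is the centre of its underside. Its x axis points the way in which the lever folds down: from the hinge over the lid's middle to the lever's resting place; z is up. Sideways pushes over about 4 N near its top may slide or tip it.
- canister_lid_top (a point): Centre of the flat top face of the large canister's white lid (116 mm across, cap 14 mm thick). 99 mm above the worktop when the lid is home, higher by the value of joint canister_lid before. Axes as canister_base. The lid's middle and its +x half are clear while the lever stands up: press there. The cupboard's shelf, 0.59 m above the worktop, begins at x = 0.58: keep the wrist clear of it.
- canister_lid (a joint): How far the lid stands above its home position, m: 0 = rim home on the canister, starts at 0.010 to 0.016. It is held by the friction of its rubber gasket: it goes down under about 7 N and stays where it is left, then stops hard at 0. It can be pulled up to 0.022.
- canister_hinge (a point): Hinge pin of the large canister's lever, at its mid-width: 9.5 mm above the lid's top face and 37 mm from the lid's centre towards the canister's -x. The pin is level, along the canister's y. Its own axes turn with the lever.
- canister_tip (a point): Free end of the large canister's lever, at its mid-width: a steel plate 77 mm long from the hinge pin, 32 mm wide and 6 mm thick, its middle plane 4 mm below the pin when flat. Its own axes turn with the lever.
- canister_lever (a joint): How far the large canister's lever has been folded, rad: 0 = its start, held against a stop, leaning 0.23 back from upright over the lid's edge; 1.8 = flat on the lid. An over-centre spring holds it at either stop: past 0.9 it snaps flat by itself, before that it springs back. Moment about 0.1 N m at the stops (2 N at 50 mm from the pin), nought at 0.9. Push its back towards the canister's +x.
- small_canister_base (a point): The small canister, loose, about 0.9 kg, of the same make, 92 mm across and 94 mm high with its lever; its lid is home and its lever folded flat. A bystander. The point is the centre of its underside.
- small_canister_lever (a joint): How far the small canister's lever has been raised, rad: 0 = folded flat, as it starts and must stay.
- honey_jar: Loose jar of honey with a dark screw cap, 71 mm across, 110 mm high, at the back of the worktop; a bystander. Origin at the centre of its underside.
- measuring_cup: Loose steel measuring cup, 82 by 163 by 49 mm with its strap handle, at the back right of the worktop; a bystander. Origin at its underside.

How it is judged:
By the outcome, as a careful person would: the job done as asked, in the order asked, and still so for the second after the job is handed in, with the robot touching nothing.
It also fails if it takes over 35 s, if anything falls off the work surface, if the arm or the gripper's body presses on something with over 40 N, if the wrist force passes 120 N, or if a joint passes its speed limit or range.

## Working session

There is one attempt and no reset: what is moved stays moved. The work goes in short steps, Python scripts to look and compute and a tool call to move; the robot and the scene stay as the last step left them, time stands still between calls to the robot, and variables do not carry over. Pictures are saved under pics/ and viewed, at most 10 in all, crops included, and the job is handed in when it is done.

Besides the shell and the picture viewer there is one more tool, called by a JSON object that holds its "api" and its "payload", one argument or row to a line. jog_arm: Moves the arm, as the interface text tells. Shifts and turns lie within -1 to 1; 1 stands for 0.025 m of shift or 5 degrees of turn. Its arguments: {"type":"object","properties":{"moves":{"type":"array","items":{"type":"number","minimum":-1,"maximum":1}},"jaw":{"type":"number"}},"required":["moves"]}

```bash
mkdir -p pics
python3 - <<'E'
from workcell import *
import cv2,numpy as np,pickle
s=read_state(); print(s)
d={}
for n in("scene","top"):
    d[n]=get_image(n); print(n,d[n]["camera_matrix"].round(1).tolist(),d[n]["pose"].round(3).tolist(),d[n].keys())
pickle.dump(d,open("d.pkl","wb"))
cv2.imwrite("pics/a.png",d["scene"]["pixels"]);cv2.imwrite("pics/b.png",d["top"]["pixels"])
E
```

```text
{'time_s': 0.0, 'joint_positions': array([1.05939190e+00, 3.14046270e-01, 4.49718997e-02, 1.30356376e+00,
       1.22634572e-05, 1.43117474e+00]), 'joint_vel': array([ 0.00026111, -0.00159221, -0.00097772, -0.00054584, -0.00022199,
        0.00069322]), 'joint_efforts': array([-4.18797072e-05, -4.80621314e+01,  2.98536354e+01,  1.94122188e-02,
       -2.03210511e-04,  2.13411880e-05]), 'tcp_pos': array([0.20865511, 0.53527119, 0.23037986]), 'ee_rot': array([ 1.84822596e-01,  9.82771469e-01, -8.70580076e-04, -3.00308976e-04]), 'contact_force': array([-0.18598559,  0.71110978, -0.37297018]), 'torque': array([-0.03030497,  0.01374456,  0.04108066]), 'grip_force': 0.0, 'grip_width': 0.08550111092080177}
scene [[433.3, 0.0, 262.6], [0.0, 433.3, 188.3], [0.0, 0.0, 1.0]] [[-0.236, 0.776, -0.586, -0.151], [-0.972, -0.177, 0.156, 0.189], [0.018, 0.606, 0.795, 1.079], [0.0, 0.0, 0.0, 1.0]] dict_keys(['pixels', 'camera_matrix', 'pose'])
top [[491.7, 0.0, 253.6], [0.0, 491.7, 200.8], [0.0, 0.0, 1.0]] [[-0.007, 0.979, -0.206, 0.298], [-1.0, -0.008, -0.002, 0.024], [-0.004, 0.206, 0.979, 1.284], [0.0, 0.0, 0.0, 1.0]] dict_keys(['pixels', 'camera_matrix', 'pose'])
```

View pics/a.png

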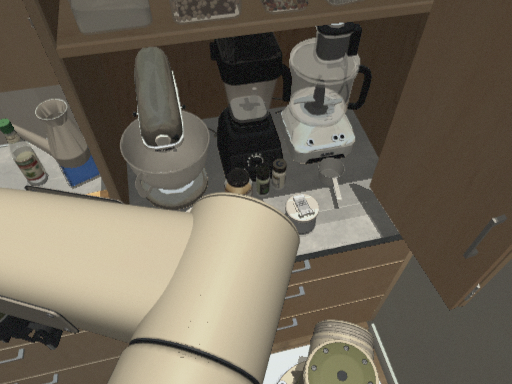

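View pics/b.png

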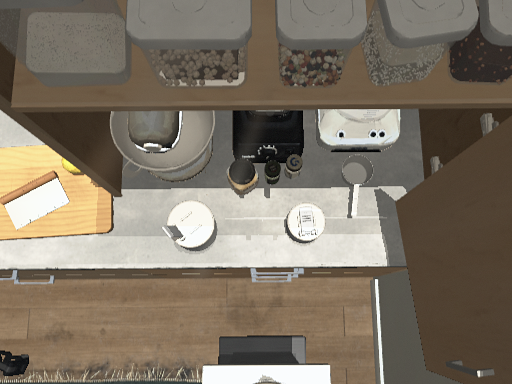

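The top view shows the large canister's lid at about (191,224), with its upright lever at about (172,233) towards the lower left. The small canister is at (306,223), the honey jar at (242,174) and the cup at (357,170). In the scene view the arm hides the large canister.

```bash
cat > h.py <<'E'
import numpy as np,cv2,pickle
def ray(im,u,v,z,pose=None):
    K=im["camera_matrix"];P=im["pose"] if pose is None else pose
    d=P[:3,:3]@np.array([(u-K[0,2])/K[0,0],-(v-K[1,2])/K[1,1],-1]);o=P[:3,3]
    return o+d*(z-o[2])/d[2]
def proj(im,p,pose=None):
    K=im["camera_matrix"];P=im["pose"] if pose is None else pose
    c=P[:3,:3].T@(np.array(p)-P[:3,3]);return np.array([K[0,2]-K[0,0]*c[0]/c[2],K[1,2]+K[1,1]*c[1]/c[2]])
E
python3 - <<'E'
from h import *
d=pickle.load(open("d.pkl","rb"));t=d["top"]
for u,v,z in((191,224,.112),(306,223,.09)):print(ray(t,u,v,z))
c=t["pixels"][190:260,155:235];cv2.imwrite("pics/c.png",cv2.resize(c,None,fx=8,fy=8,interpolation=cv2.INTER_CUBIC))
E
```

```text
[0.4879843  0.17823012 0.112     ]
[ 0.4918557  -0.10159431  0.09      ]
```

View pics/c.png

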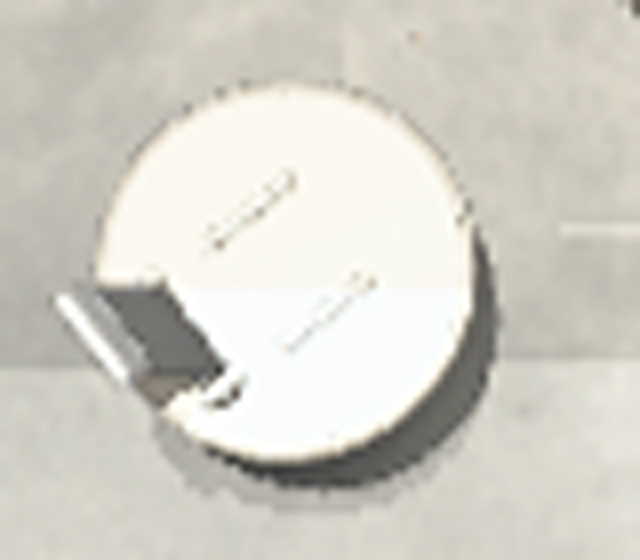

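The lid's centre is at about (0.488, 0.180), and the canister's x axis has a yaw of about -51.5°, from the ribs and the plate edge. The plan is to shut the jaw, line the tool up with the canister and look with the wrist camera from above the lid.

{"api": "jog_arm", "payload": {
  "moves": [0,0,-0.3,0,0,1,0,0,-0.3,0,0,1,0,0,-0.3,0,0,1,0,0,-0.3,0,0,1,0,0,-0.3,0,0,1,0,0,-0.3,0,0,1,0,0,0,0,0,0],
  "jaw": 0
}}

```text
time_s: 0.8
tcp_pos: [0.2091, 0.536, 0.2769]
ee_rot: [0.433, 0.901, 0.001, 0.0]
contact_force: [0.2, 0.2, 0.2]
grip_width: 0.0001
grip_force: 0.0
```

```bash
cat >> h.py <<'E'
from scipy.spatial.transform import Rotation as R
def rel(s,p): return R.from_quat(s["ee_rot"]).inv().apply(np.array(p)-s["tcp_pos"])/.025
E
python3 - <<'E'
from workcell import *
from h import *
s=read_state();print(s["tcp_pos"],s["grip_width"],R.from_quat(s["ee_rot"]).as_matrix().round(3).tolist())
print(rel(s,[.494,.172,.26]))
E
```

```text
[0.20905035 0.53600098 0.27691433] 0.00010389418689912446 [[-0.625, 0.781, 0.001], [0.781, 0.625, 0.001], [0.0, 0.001, -1.0]]
[-18.48989956  -0.204487     0.66960538]
```

{"api": "jog_arm", "payload": {
  "moves": [-1,0,0,0,0,0,-1,0,0,0,0,0,-1,0,0,0,0,0,-1,0,0,0,0,0,-1,0,0,0,0,0,-1,0,0,0,0,0,-1,0,0,0,0,0,-1,0,0,0,0,0,-1,0,0,0,0,0,-1,0,0,0,0,0]
}}

```text
time_s: 1.8
tcp_pos: [0.3655, 0.3396, 0.2756]
ee_rot: [0.432, 0.902, -0.0, -0.0]
contact_force: [0.3, 0.6, -0.4]
grip_width: -0.0001
grip_force: 0.0
```

{"api": "jog_arm", "payload": {
  "moves": [-1,0,0,0,0,0,-1,0,0,0,0,0,-1,0,0,0,0,0,-1,0,0,0,0,0,-1,0,0,0,0,0,-1,0,0,0,0,0,-1,0,0,0,0,0,-1,0,0,0,0,0,-0.5,-0.2,0,0,0,0,0,0,0,0,0,0]
}}

```text
time_s: 2.8
tcp_pos: [0.4942, 0.1704, 0.2756]
ee_rot: [0.433, 0.901, -0.0, -0.001]
contact_force: [-0.8, -0.2, 0.2]
grip_width: 0.0003
grip_force: 0.0
```

Run:
```python
from workcell import *
from h import *
s=read_state();im=get_image("wrist");print(s["tcp_pos"],im["camera_matrix"].round(0).tolist(),im["hand_eye"].round(3).tolist())
T=np.eye(4);T[:3,:3]=R.from_quat(s["ee_rot"]).as_matrix();T[:3,3]=s["tcp_pos"];P=T@im["hand_eye"]
pickle.dump((im,P),open("w.pkl","wb"))
px=im["pixels"].copy()
psi=np.radians(-51.5);c=np.array([.488,.18]);ex=np.array([np.cos(psi),np.sin(psi)])
ey=np.array([-ex[1],ex[0]])
for a in np.linspace(0,2*np.pi,40):
    q=c+.058*(np.cos(a)*ex+np.sin(a)*ey);u=proj(im,[*q,.112],P);cv2.circle(px,tuple(int(k) for k in u),2,(0,0,255),-1)
for p in((-.037,0,.1215),(-.0546,.016,.196),(-.0546,-.016,.196)):
    q=c+p[0]*ex+p[1]*ey;u=proj(im,[*q,p[2]],P);print(u);cv2.circle(px,tuple(int(k) for k in u),4,(255,0,0),-1)
cv2.imwrite("pics/w.png",px)
```

```text
[0.49415851 0.17037621 0.27560189] [[295.0, 0.0, 255.0], [0.0, 295.0, 192.0], [0.0, 0.0, 1.0]] [[-0.001, 0.955, 0.296, 0.076], [1.0, 0.001, 0.0, -0.0], [-0.0, 0.296, -0.955, -0.143], [0.0, 0.0, 0.0, 1.0]]
[256.94859816 130.28677918]
[279.39323052 115.53775127]
[235.57343413 115.47025787]
```

View pics/w.png

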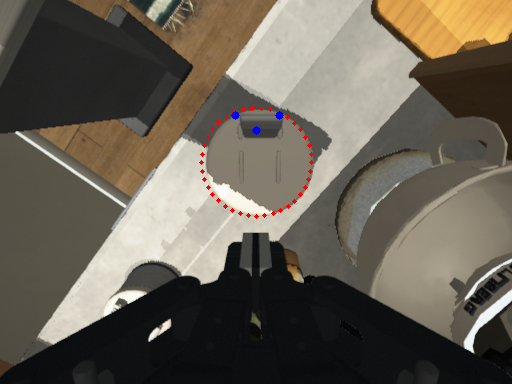

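The projected lid model matches the picture: the lid is at about (258,162), and the lever at (240–283, 115–137) stands where predicted. Next I go down and press.

{"api": "jog_arm", "payload": {
  "moves": [0,0,1,0,0,0,0,0,1,0,0,0,0,0,1,0,0,0,0,0,1,0,0,0,0,0,1,0,0,0,0,0,0.6,0,0,0,0,0,0.2,0,0,0,0,0,0.1,0,0,0,0,0,0.1,0,0,0,0,0,0,0,0,0]
}}

```text
time_s: 3.85
tcp_pos: [0.4945, 0.172, 0.1269]
ee_rot: [0.433, 0.902, 0.0, 0.0]
contact_force: [-0.3, 0.8, 0.4]
grip_width: 0.0
grip_force: 0.0
```

{"api": "jog_arm", "payload": {
  "moves": [0,0,0.1,0,0,0,0,0,0.1,0,0,0,0,0,0.1,0,0,0,0,0,0.1,0,0,0,0,0,0.1,0,0,0,0,0,0.1,0,0,0]
}}

```text
time_s: 4.45
tcp_pos: [0.4942, 0.1716, 0.1112]
ee_rot: [0.433, 0.901, 0.0, -0.0]
contact_force: [-3.2, -0.4, 7.8]
grip_width: 0.0002
grip_force: 3.8
```

{"api": "jog_arm", "payload": {
  "moves": [0,0,0.1,0,0,0,0,0,0.1,0,0,0,0,0,0.1,0,0,0,0,0,0.06,0,0,0,0,0,0.04,0,0,0,0,0,0,0,0,0]
}}

```text
time_s: 5.05
tcp_pos: [0.4942, 0.1717, 0.1019]
ee_rot: [0.433, 0.901, 0.0, 0.0]
contact_force: [-1.9, -0.8, 5.8]
grip_width: 0.0
grip_force: 2.8
```

{"api": "jog_arm", "payload": {
  "moves": [0,0,0.04,0,0,0,0,0,0.04,0,0,0,0,0,0,0,0,0]
}}

```text
time_s: 5.35
tcp_pos: [0.4942, 0.1716, 0.1]
ee_rot: [0.433, 0.901, 0.0, 0.0]
contact_force: [-1.6, -0.5, 5.4]
grip_width: -0.0001
grip_force: 3.0
```

{"api": "jog_arm", "payload": {
  "moves": [0,0,0.04,0,0,0,0,0,0,0,0,0]
}}

```text
time_s: 5.55
tcp_pos: [0.4942, 0.1716, 0.099]
ee_rot: [0.433, 0.901, 0.0, 0.0]
contact_force: [-3.0, -0.1, 6.1]
grip_width: 0.0001
grip_force: 3.1
```

{"api": "jog_arm", "payload": {
  "moves": [0,0,0.04,0,0,0,0,0,0,0,0,0]
}}

```text
time_s: 5.75
tcp_pos: [0.4942, 0.1717, 0.0989]
ee_rot: [0.433, 0.901, 0.0, 0.0]
contact_force: [-3.9, -1.0, 13.2]
grip_width: 0.0004
grip_force: 6.3
```

{"api": "jog_arm", "payload": {
  "moves": [0,0,0.04,0,0,0,0,0,0,0,0,0]
}}

```text
time_s: 5.95
tcp_pos: [0.4942, 0.1717, 0.0987]
ee_rot: [0.433, 0.901, 0.0, 0.001]
contact_force: [-7.0, -1.0, 18.6]
grip_width: 0.0
grip_force: 9.4
```

The force rose sharply at z = 0.099, so the lid is home. Now I lift, cross over the lever tip (0.184) to behind it, and go down there.

{"api": "jog_arm", "payload": {
  "moves": [0,0,-0.4,0,0,0,0,0,-0.8,0,0,0,0,0,-1,0,0,0,0,0,-1,0,0,0,0,0,-1,0,0,0,0,0,-1,0,0,0,0,0,0,0,0,0]
}}

```text
time_s: 6.65
tcp_pos: [0.4963, 0.1721, 0.23]
ee_rot: [0.433, 0.901, 0.002, 0.003]
contact_force: [0.1, 0.9, -0.7]
grip_width: -0.0003
grip_force: 0.0
```

{"api": "jog_arm", "payload": {
  "moves": [1,0.1,0,0,0,0,1,0,0,0,0,0,1,0,0,0,0,0,1,0,0,0,0,0,0.4,0,0,0,0,0,0,0,0,0,0,0]
}}

```text
time_s: 7.25
tcp_pos: [0.4265, 0.2597, 0.2258]
ee_rot: [0.432, 0.902, -0.0, -0.0]
contact_force: [0.5, 0.3, -0.5]
grip_width: 0.0004
grip_force: 0.0
```

Run:
```python
from workcell import *
from h import *
s=read_state();t=get_image("top");print(s["tcp_pos"],s["contact_force"])
c=t["pixels"][170:270,115:245];cv2.imwrite("pics/e.png",cv2.resize(c,None,fx=5,fy=5,interpolation=cv2.INTER_CUBIC))
```

```text
[0.426526   0.25968695 0.22581069] [ 0.50402271  0.29245734 -0.45257648]
```

View pics/e.png

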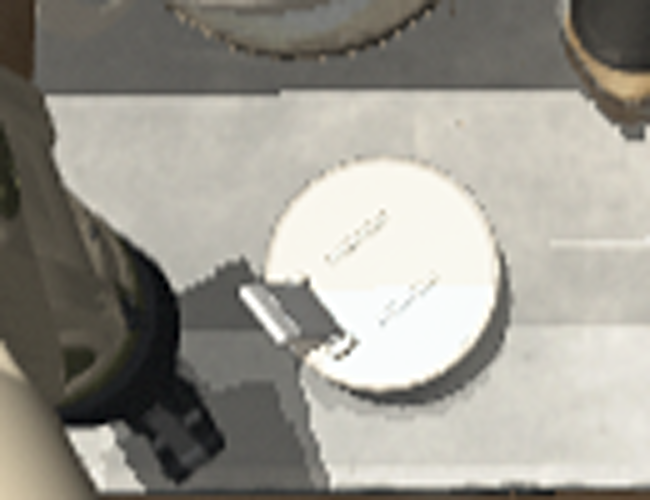

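The lid is down and centred, with the lever still up. The fingers are behind it, in line to within about 2 mm. I go down and push.

{"api": "jog_arm", "payload": {
  "moves": [0,0,1,0,0,0,0,0,1,0,0,0,0,0,1,0,0,0,0,0,0,0,0,0,-0.4,0,0,0,0,0,-0.4,0,0,0,0,0,-0.2,0,0,0,0,0,-0.2,0,0,0,0,0]
}}

```text
time_s: 8.1
tcp_pos: [0.4475, 0.2351, 0.1524]
ee_rot: [0.433, 0.901, 0.001, 0.001]
contact_force: [0.2, 1.0, -0.2]
grip_width: -0.0001
grip_force: 0.0
```

{"api": "jog_arm", "payload": {
  "moves": [-0.15,0,0,0,0,0,-0.15,0,0,0,0,0,-0.15,0,0,0,0,0,-0.15,0,0,0,0,0]
}}

```text
time_s: 8.5
tcp_pos: [0.4555, 0.224, 0.1514]
ee_rot: [0.433, 0.902, 0.0, -0.0]
contact_force: [-0.7, 1.5, 0.5]
grip_width: -0.0
grip_force: 0.7
```

{"api": "jog_arm", "payload": {
  "moves": [-0.15,0,0,0,0,0,-0.15,0,0,0,0,0,-0.15,0,0,0,0,0,-0.15,0,0,0,0,0]
}}

```text
time_s: 8.9
tcp_pos: [0.4649, 0.212, 0.1511]
ee_rot: [0.433, 0.901, -0.0, -0.0]
contact_force: [-2.1, 2.1, -0.6]
grip_width: 0.0002
grip_force: 1.0
```

Contact is at about 2–3 N, as expected. I keep pushing.

{"api": "jog_arm", "payload": {
  "moves": [-0.15,0,0,0,0,0,-0.15,0,0,0,0,0,-0.15,0,0,0,0,0,-0.15,0,0,0,0,0]
}}

```text
time_s: 9.3
tcp_pos: [0.4744, 0.2002, 0.1512]
ee_rot: [0.433, 0.901, -0.0, 0.0]
contact_force: [-0.2, 1.2, 0.9]
grip_width: 0.0001
grip_force: 0.5
```

{"api": "jog_arm", "payload": {
  "moves": [-0.15,0,0,0,0,0,-0.15,0,0,0,0,0,-0.15,0,0,0,0,0,-0.15,0,0,0,0,0,-0.15,0,0,0,0,0]
}}

```text
time_s: 9.8
tcp_pos: [0.4864, 0.1856, 0.1514]
ee_rot: [0.433, 0.901, 0.0, 0.0]
contact_force: [0.1, 1.0, 0.1]
grip_width: -0.0003
grip_force: 0.0
```

Run:
```python
from workcell import *
from h import *
s=read_state();t=get_image("wrist");print(s["tcp_pos"],s["contact_force"])
cv2.imwrite("pics/f.png",t["pixels"])
```

```text
[0.48640035 0.18555025 0.15143315] [0.13548662 1.04135543 0.11697294]
```

View pics/f.png

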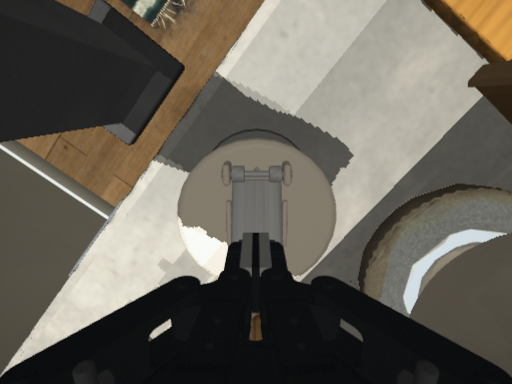

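The lever now runs from the hinge at (256,172) forward over the lid, between the ribs, and the contact force is gone. I back off upwards and check.

{"api": "jog_arm", "payload": {
  "moves": [0,0,-0.6,0,0,0,0,0,-1,0,0,0,0,0,-1,0,0,0,0,0,-1,0,0,0,1,0,0,0,0,0,1,0,0,0,0,0,1,0,0,0,0,0,1,0,0,0,0,0,1,0,0,0,0,0,1,0,0,0,0,0]
}}

```text
time_s: 10.85
tcp_pos: [0.3916, 0.3036, 0.2414]
ee_rot: [0.433, 0.901, 0.0, 0.0]
contact_force: [0.8, 0.1, -0.7]
grip_width: 0.0001
grip_force: 0.0
```

{"api": "jog_arm", "payload": {
  "moves": [0,0,0,0,0,0,0,0,0,0,0,0]
}}

```text
time_s: 11.05
tcp_pos: [0.3921, 0.3031, 0.2414]
ee_rot: [0.432, 0.902, 0.0, 0.0]
contact_force: [-0.1, -0.0, 0.1]
grip_width: -0.0
grip_force: 0.0
```

Run:
```python
from workcell import *
from h import *
t=get_image("top")
print(ray(t,191,224,.099))
c=t["pixels"][160:260,150:330];cv2.imwrite("pics/g.png",cv2.resize(c,None,fx=4,fy=4,interpolation=cv2.INTER_CUBIC))
```

```text
[0.49009506 0.1799406  0.099     ]
```

View pics/g.png

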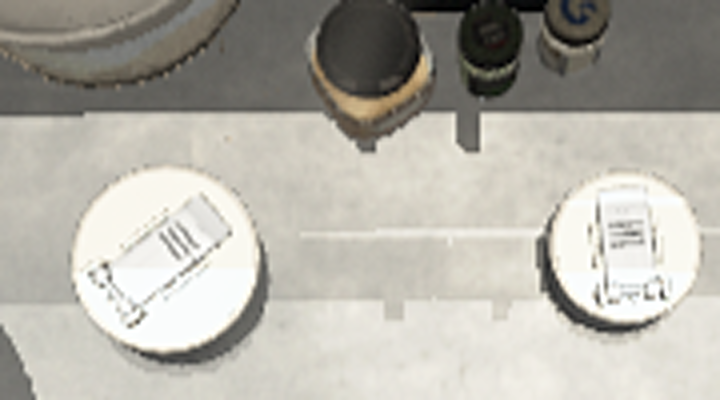

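The lever lies flat on the large lid, from (120,290) to (215,215) in the crop. The lid's centre is at (167,260), so the canister has not moved, and the other things in view (small canister and honey jar) look untouched.

```bash
python3 -c "
from workcell import *
print(close_job())"
```

```text
the job is handed in; nothing more can be done
None
```

The large canister is sealed: the lid stopped hard at its home height (about 99 mm), the lever then snapped flat in the final picture, and the job was handed in at about 11 s with nothing else touched.

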